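# Mesh the ribbon winder's crank gear and press it home

## Task

The blue crank gear of the ribbon winder sits too high on its shaft, its teeth standing over the brass drive teeth. Turn the gear (its wooden crank handle can simply be pushed round) until its teeth stand over the gaps between the brass teeth, then press it down until it is fully home, and let go. Leave the ribbon spool, box and candle beside the winder where they are.

Things in the scene. Friction and masses are not known exactly. Their poses are not given: they have to be found in the camera images.
- winder: Ribbon winder, fixed to the table: low green housing (round front of radius 80 mm; straight part 100 mm wide, ending 175 mm along +x; top 28 mm above the table). Origin on the table under the upright crank shaft; +x points from the shaft to the cream ribbon spool on its spindle (126 mm along +x, radius 32 mm, nut top 78 mm above the table); z up.
- drive_center (a point): Point on the shaft axis level with the tops of the five fixed brass drive teeth, 42 mm above the table; axes as the winder's. Each tooth is a radial bar 18 mm wide, 36 to 69 mm from the axis, 12 mm tall; they are 72 degrees apart, one along -x. The blue gear above has five teeth of its own, 72 degrees apart: bars 18 mm wide, 36 to 66 mm from the axis; the handle stands on one.
- crank (a joint): Turn of the blue crank gear (rad, counter-clockwise from above positive, -3..3; friction 0.12 N m, stays where left). At 0 the handle points along the winder's -x and all gear teeth are exactly over the brass teeth (jammed). They are centred over the gaps at +0.628 and -0.628 and slide in within about 0.10 rad of that. Starts between -0.4 and 0.4.
- crank_slide (a joint): How far the gear is pushed down its shaft (m): 0 at the start (gear teeth 2 mm above the brass teeth, turns freely), about 0.002 when pressed against the brass tooth tops, 0.0125 at its stop, fully home. A tight fit: about 5 N pushes it down, and it stays where left.
- hub_top (a point): Centre of the flat top of the crank gear's steel hub, on the shaft axis: radius 17 mm, 30 mm tall above the gear, its top 94 mm above the table at the start and 81.5 mm when home. Press here.
- handle_mid (a point): The wooden crank handle at its middle height: an upright round grip of radius 10.5 mm, 52 mm from the shaft axis, from the gear's upper face (64 mm above the table at the start) up to 112 mm; this point is 92 mm above the table at the start.
- pink_ribbon: Loose spool of pink ribbon lying flat beside the winder, 85 x 78 x 30 mm, origin under its middle. A bystander.
- grey_box: Loose dark gift box with a grey lid, 62 x 85 x 50 mm, origin at the centre of its underside. A bystander.
- candle: Loose round candle tin with a pink band, diameter 66 mm, 30 mm tall, origin at the centre of its underside. A bystander.

How it is judged:
At the end, for the whole second after the job is handed in: The crank gear is pushed down its shaft by more than 10.5 mm of its 12.5 mm, its teeth between the drive teeth, and it is at rest (value of joint crank_slide above 0.0105 m and velocity of joint crank between -0.1 and 0.1 rad/s); the robot touches nothing.
It fails at once if the pink ribbon spool is moved more than 30 mm (distance of pink_ribbon from where it was at the start of the episode above 0.03 m).
It fails at once if the grey gift box is moved more than 30 mm (distance of grey_box from where it was at the start of the episode above 0.03 m).
It fails at once if the candle is moved more than 30 mm (distance of candle from where it was at the start of the episode above 0.03 m).
It also fails if it takes over 40 s, if anything falls off the work surface, if the arm or the gripper's body presses on something with over 40 N, if the wrist force passes 120 N, or if a joint passes its speed limit or range.

## Robot

A 6-joint arm with a two-finger parallel gripper is mounted at the origin on a cart in front of the work surface, level with it; the furniture and walls round the work are solid. World frame = base frame: x ahead of the robot, y to its left, z up, the work surface at z = 0. Lengths are in m, angles in rad, forces in N, time in s.
With the tool pointing down it reaches from about 0.25 to 0.85 m from the base axis. Payload 12.5 kg.
Tool frame: the origin (TCP) lies midway between the tips of the shut fingers; the grasp point (between the pads) lies 19 mm behind it; z points along the fingers, y is the direction in which the jaws open and shut (so a half turn about z gives the same grasp; the last joint's range is limited). The gripper opens to 93 mm and grips with 3 to 60 N. Pads are 15 mm wide; open, the fingers measure 128 mm over their backs; the gripper's body (75 mm by 188 mm) begins 65 mm behind the grasp point.
Start: joints at [1.071, 0.351, 1.652, -0, 1.139, -0.085], TCP at [0.222, 0.503, 0.195] pointing down, gripper open.
Joint ranges: [-2.75, 2.75], [-0.79, 2.1], [0.01, 2.65], [-1.57, 4.71], [0.07, 3.14], [-2.87, 2.87]. Speed limits (rad/s): [2.22, 2.22, 2.79, 3.14, 3.14, 3.14].

## Interface

Orientations are given as a rotation vector (axis times angle).
In Python, from rig import reach, movel, movej, gripper_to, dwell, solve_ik, observe, capture, Unreachable, close_job gives the robot as it stands. The module is installed in compiled form; this text tells all that it offers. Calls block until the motion is done:
- reach(position, orientation): joint-space move of the TCP to a pose.
- movel(position, ori=None, vel=0.15, contact_N=None): straight line of the TCP; ori=None keeps the orientation; vel is the mean speed in m/s. With contact_N (N) it stops when the force on the tool has changed by that much, and returns True; else False.
- movej(angles): joint-space move.
- gripper_to(opening, f_grip=None): finger opening in m; f_grip is the grip in N (None keeps the last); returns when the fingers have stopped.
- dwell(seconds).
- solve_ik(position, orientation): joint angles nearest the present ones, or None.
- observe(): the state.
- capture(name): name is "side" or "top" or "wrist"; returns a dict with "pixels" (384x512x3 uint8, red, green, blue), "fov_y" (degrees; the focal length in pixels is half the picture's height over the tangent of half this angle, whatever the lens; pixels are square), "cx", "cy" (the principal point, pixels), "distortion" ([k1, k2, p1, p2, k3] as OpenCV has them; the pictures are not rectified), "pose" (4x4, takes a point from camera to world coordinates). Camera axes: x right, y down, z forward; pixel columns grow to the right and rows downward; lengths in m; the calibration is good to about 2 mm. A picture is of the moment at which its call begins. There is no depth.
A pose or a line that the arm cannot do raises Unreachable and nothing moves.
- close_job(): hands the job in, once; it reports no verdict.
The state is a dict: "time": time; "joints": joint angles; "joint_vel": joint speeds; "joint_efforts": joint torques, N m; "eef_pos": TCP position; "tool_rot": TCP orientation; "ft_force": force on the tool from outside, world axes, zero at the start; "wrist_torque": the same for the moment, N m; "opening": finger opening in m.
Only numpy, scipy, OpenCV 4.12 (cv2) and the standard library are available. Lean on these libraries where they do the work, as an engineer would, in place of code of your own. Each camera call takes 0.05 s, during which the arm holds its last target.

## Working session

There is one attempt and no reset: what is moved stays moved. The work goes in short steps, each a Python script; the robot and the scene stay as the last script left them, time stands still between calls to the robot, and variables do not carry over. Pictures are saved under pics/ and viewed, and the job is handed in when it is done.

```bash
mkdir -p pics
cat > h.py <<'E'
import numpy as np, cv2, pickle
def snap(n,tag):
    from rig import capture
    c=capture(n); cv2.imwrite(f'pics/{tag}.png',c['pixels'][:,:,::-1]); pickle.dump(c,open(f'pics/{tag}.pkl','wb')); return c
def load(tag): return pickle.load(open(f'pics/{tag}.pkl','rb'))
def K(c):
    h=c['pixels'].shape[0]; f=h/2/np.tan(np.radians(c['fov_y'])/2)
    return np.array([[f,0,c['cx']],[0,f,c['cy']],[0,0,1.]])
def ray(c,uv):
    p=cv2.undistortPoints(np.array(uv,float).reshape(-1,1,2),K(c),np.array(c['distortion'],float)).reshape(-1,2)
    T=np.array(c['pose']); d=np.c_[p,np.ones(len(p))]@T[:3,:3].T
    return T[:3,3],d
def plane(c,uv,z):
    o,d=ray(c,uv); return o+d*((z-o[2])/d[:,2])[:,None]
def proj(c,P):
    T=np.linalg.inv(np.array(c['pose'])); r,_=cv2.Rodrigues(T[:3,:3])
    return cv2.projectPoints(np.array(P,float).reshape(-1,1,3),r,T[:3,3],K(c),np.array(c['distortion'],float))[0].reshape(-1,2)
def tri(c1,u1,c2,u2):
    o1,d1=ray(c1,u1);o2,d2=ray(c2,u2);d1=d1[0];d2=d2[0]
    s=np.linalg.lstsq(np.c_[d1,-d2],o2-o1,rcond=None)[0]
    a=o1+s[0]*d1;b=o2+s[1]*d2
    return (a+b)/2,np.linalg.norm(a-b)
E
python3 - <<'E'
from h import *
from rig import observe
for n in ('side','top','wrist'):
    c=snap(n,n+'0'); print(n,np.round(c['pose'],3).tolist(),c['fov_y'],c['distortion'])
print(observe())
E
```

```text
side [[-0.999, 0.013, 0.043, 0.555], [-0.036, 0.34, -0.94, 0.808], [-0.027, -0.94, -0.339, 0.394], [0.0, 0.0, 0.0, 1.0]] 53.091634705831886 [-0.00194489  0.          0.          0.          0.        ]
top [[0.005, -0.997, 0.075, 0.528], [-1.0, -0.004, 0.004, 0.018], [-0.004, -0.075, -0.997, 0.943], [0.0, 0.0, 0.0, 1.0]] 52.130295600999986 [0.01213676 0.         0.         0.         0.        ]
wrist [[0.403, 0.887, 0.225, 0.159], [0.915, -0.39, -0.1, 0.53], [-0.001, 0.246, -0.969, 0.385], [0.0, 0.0, 0.0, 1.0]] 59.65836266730237 [-0.01203681  0.          0.          0.          0.        ]
{'time': 0.15, 'joints': array([ 1.07137029e+00,  3.51090819e-01,  1.65224536e+00, -3.63014039e-05,
        1.13909697e+00, -8.45873980e-02]), 'joint_vel': array([-3.43296395e-04, -1.25641067e-03, -2.75134429e-05, -1.48673155e-03,
       -1.77512989e-03, -1.87067461e-04]), 'joint_efforts': array([ 3.74116589e-04, -4.97472954e+01, -2.85341620e+01,  6.98850187e-02,
        2.47110205e-02, -1.00304833e-04]), 'eef_pos': array([0.22152243, 0.50312019, 0.19434902]), 'tool_rot': array([-6.46897829e-01, -3.07405337e+00,  1.27918010e-03]), 'ft_force': array([ 0.73385056,  0.02686364, -0.30102775]), 'wrist_torque': array([ 0.02223684,  0.0208903 , -0.02939175]), 'opening': 0.0929187361953147}
```

View pics/top0.png

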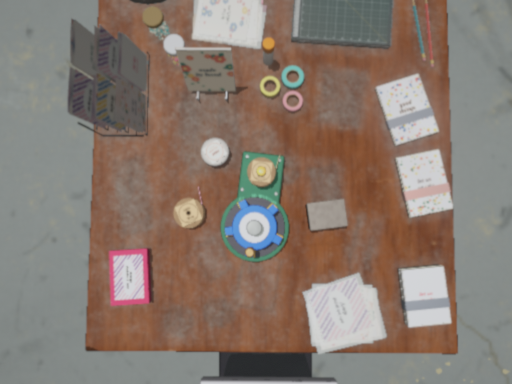

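View pics/side0.png

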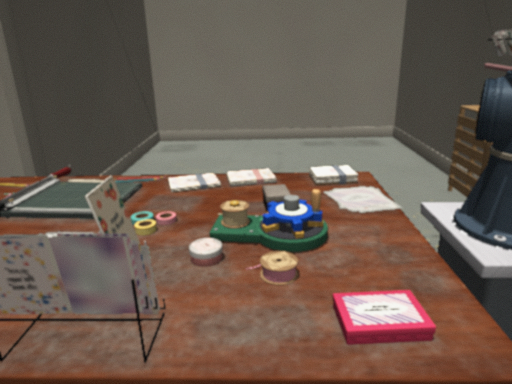

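Run:
```python
import cv2
for n in('top0','side0'):
    im=cv2.imread(f'pics/{n}.png'); hsv=cv2.cvtColor(im,cv2.COLOR_BGR2HSV)
    m=cv2.inRange(hsv,(95,100,40),(130,255,255))
    k,l,s,c=cv2.connectedComponentsWithStats(m)
    print(n,[(s[i].tolist(),c[i].round(1).tolist()) for i in range(1,k) if s[i][4]>100])
```

```text
top0 [([224, 200, 58, 51, 1044], [254.5, 225.8])]
side0 [([262, 200, 60, 31, 796], [290.2, 215.6])]
```

The top view shows the green winder with its blue gear at about (254,227), the handle at about (250,252), and the ribbon spool at (262,172). The candle is at (215,152), pink ribbon at (189,213) and grey box at (327,215). In the side view the hub is at about (291,203) and the handle at about (316,197). I'll zoom in next.

Run:
```python
import cv2,numpy as np
a=cv2.imread('pics/top0.png')[140:270,170:350]; b=cv2.imread('pics/side0.png')[170:260,200:340]
a=cv2.resize(a,None,fx=4,fy=4,interpolation=2);b=cv2.resize(b,None,fx=5,fy=5,interpolation=2)
cv2.imwrite('pics/za.png',a);cv2.imwrite('pics/zb.png',b)
```

```text
(no output)
```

View pics/za.png

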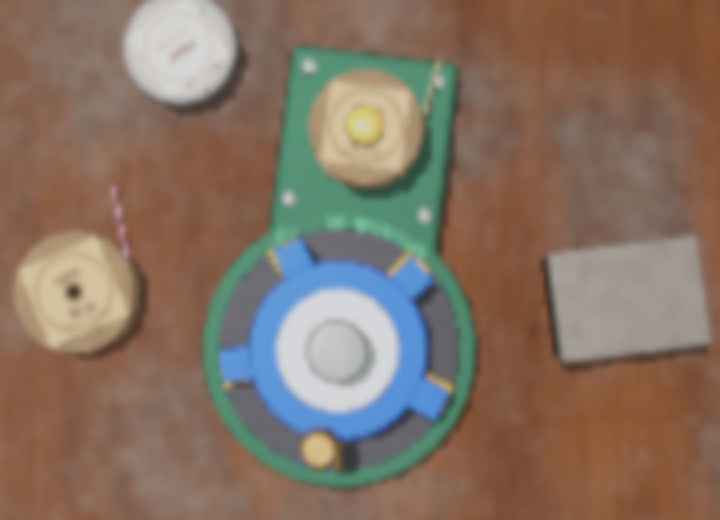

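View pics/zb.png

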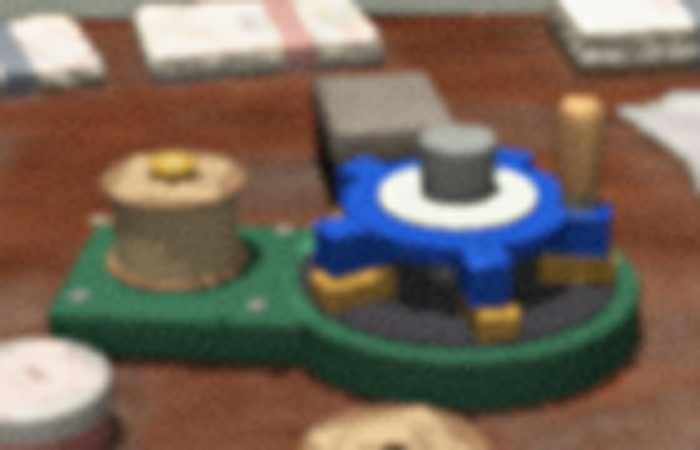

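View pics/wrist0.png

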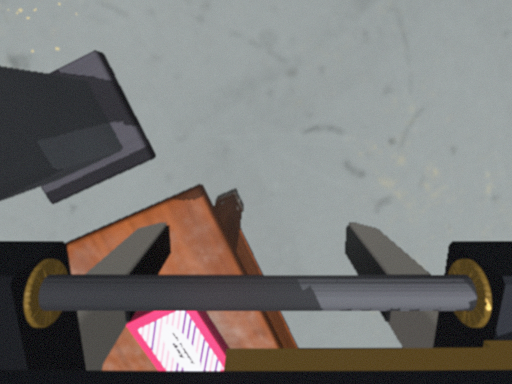

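Hub, handle and nut are all clear in both views, so I'll triangulate them. Crop points: hub at (338,351) top and (458,138) side; handle top at (319,446) and (582,103); nut at (365,125) and (172,160).

Run:
```python
from h import *
t=load('top0');s=load('side0')
A=lambda u,v:(170+(u-1.5)/4,140+(v-1.5)/4)
B=lambda u,v:(200+(u-2)/5,170+(v-2)/5)
P={}
for n,a,b,z in (('hub',(338,351),(458,138),.094),('handle',(319,446),(582,103),.112),('nut',(365,124),(172,160),.078)):
    p,e=tri(t,[A(*a)],s,[B(*b)]); P[n]=plane(t,[A(*a)],z)[0]
    print(n,p.round(4),e.round(4),'topplane',P[n].round(4),'side plane',plane(s,[B(*b)],z)[0].round(4))
d=P['nut']-P['hub'];h=P['handle']-P['hub']
print(np.hypot(*d[:2]),np.arctan2(d[1],d[0]),np.hypot(*h[:2]),np.arctan2(h[1],h[0]))
for n,p in (('pink',(75,292)),('candle',(181,52)),('box',(630,300))): print(n,plane(t,[A(*p)],.03)[0].round(3))
# blue gear teeth angles about hub at z=0.064
im=t['pixels'];hsv=cv2.cvtColor(im,cv2.COLOR_RGB2HSV)
m=cv2.inRange(hsv,(95,100,40),(130,255,255)); v,u=np.nonzero(m)
X=plane(t,np.c_[u,v],.064)[:,:2]-P['hub'][:2]; r=np.hypot(*X.T);a=np.arctan2(X[:,1],X[:,0])
k=(r>.05)&(r<.064); print(k.sum(),'gear mod72 phase',np.angle(np.exp(5j*a[k]).mean())/5, np.abs(np.exp(5j*a[k]).mean()))
print(np.round(np.sort(a[k]),2).tolist())
```

```text
hub [0.5066 0.0329 0.0919] 0.0 topplane [0.5067 0.0329 0.094 ] side plane [0.507  0.0383 0.094 ]
handle [0.4563 0.0424 0.1107] 0.0022 topplane [0.4575 0.0423 0.112 ] side plane [0.4556 0.0457 0.112 ]
nut [0.6319 0.019  0.0776] 0.0004 topplane [0.6317 0.0189 0.078 ] side plane [0.632 0.02  0.078]
0.1257649521458795 -0.11126535859736524 0.0500834015207067 2.9535438774671423
pink [0.539 0.187 0.03 ]
candle [0.68  0.127 0.03 ]
box [ 0.535 -0.135  0.03 ]
242 gear mod72 phase 0.4384099946992232 0.713936607068333
[-3.06, -3.02, -2.88, -2.84, -2.74, -2.7, -2.64, -2.61, -2.55, -2.39, -2.27, -2.24, -2.22, -2.21, -2.21, -2.21, -2.2, -2.19, -2.18, -2.18, -2.17, -2.17, -2.16, -2.16, -2.15, -2.15, -2.14, -2.13, -2.12, -2.12, -2.11, -2.1, -2.1, -2.09, -2.08, -2.08, -2.07, -2.06, -2.05, -2.05, -2.05, -2.03, -2.03, -2.03, -2.02, -2.01, -2.01, -2.0, -2.0, -2.0, -1.98, -1.98, -1.97, -1.97, -1.96, -1.96, -1.95, -1.94, -1.93, -1.92, -1.29, -1.06, -0.98, -0.97, -0.96, -0.96, -0.95, -0.95, -0.94, -0.93, -0.92, -0.92, -0.91, -0.91, -0.9, -0.9, -0.89, -0.88, -0.88, -0.87, -0.86, -0.86, -0.85, -0.85, -0.83, -
[... 255 characters left out ...]
, 0.34, 0.34, 0.35, 0.36, 0.36, 0.37, 0.38, 0.39, 0.39, 0.39, 0.4, 0.41, 0.41, 0.42, 0.43, 0.43, 0.43, 0.45, 0.45, 0.47, 0.47, 0.47, 0.48, 0.48, 0.48, 0.5, 0.5, 0.5, 0.51, 0.52, 0.52, 0.53, 0.54, 0.55, 0.55, 0.56, 0.57, 0.57, 0.58, 0.58, 0.59, 0.6, 0.61, 0.62, 0.65, 0.96, 1.02, 1.12, 1.22, 1.26, 1.35, 1.4, 1.44, 1.48, 1.53, 1.53, 1.53, 1.57, 1.57, 1.57, 1.57, 1.57, 1.57, 1.61, 1.61, 1.61, 1.61, 1.61, 1.62, 1.64, 1.65, 1.65, 1.65, 1.66, 1.66, 1.66, 1.68, 1.68, 1.69, 1.69, 1.7, 1.7, 1.71, 1.71, 1.72, 1.72, 1.73, 1.74, 1.74, 1.75, 1.75, 1.76, 1.77, 1.78, 1.78, 1.79, 1.79, 1.8, 1.81, 1.81, 1.82, 1.82, 1.83, 1.83, 1.84, 1.85, 1.86, 1.88, 1.89, 1.93, 2.03, 2.13, 2.22, 2.28, 2.35, 2.41, 2.47, 2.57]
```

Estimates: the shaft is at (0.507, 0.033), the winder's yaw is -0.111 and the crank is at about -0.08. I'll grip the handle loosely, swing it round to -0.628 along its arc, release it and look again.

```bash
cat >> h.py <<'E'
from scipy.spatial.transform import Rotation as Ro
HUB=np.array([.5067,.0329]); YAW=-.1113
def down(yang):
    y=np.array([np.cos(yang),np.sin(yang),0]);z=np.array([0,0,-1.]);return Ro.from_matrix(np.c_[np.cross(y,z),y,z]).as_rotvec()
def hpos(q,z,r=.051):
    a=np.pi+YAW+q; return np.array([HUB[0]+r*np.cos(a),HUB[1]+r*np.sin(a),z])
E
cat > turn.py <<'E'
from h import *
from rig import *
q0=-.08; best=None
for s in (1,-1):
    o=lambda q:down(np.pi+YAW+q+s*np.pi/2)
    J=[solve_ik(hpos(q,.078),o(q)) for q in (q0,-.35,-.66)]
    print(s,[None if j is None else np.round(j,2).tolist() for j in J])
    if all(j is not None for j in J):
        m=max(abs(j[5]) for j in J)
        if best is None or m<best[0]: best=(m,s)
s=best[1]; o=lambda q:down(np.pi+YAW+q+s*np.pi/2)
reach(hpos(q0,.2),o(q0)); gripper_to(.05,5)
print(movel(hpos(q0,.078),vel=.1,contact_N=8)); print(observe()['eef_pos'])
gripper_to(.015,5); st=observe(); print(st['opening'],st['ft_force'],st['time'])
for q in np.linspace(q0,-.628,8)[1:]:
    movel(hpos(q,.078),o(q),vel=.05)
st=observe();print(st['opening'],st['ft_force'],st['time'],st['eef_pos'])
gripper_to(.05); movel(hpos(-.628,.25),vel=.15)
snap('wrist','wrist1'); print(observe()['time'])
reach(np.array([.3,.3,.25]),down(0.3)); snap('top','top1');snap('side','side1'); print(observe()['time'])
E
python3 turn.py
```

```text
1 [[-0.01, 0.36, 1.99, -0.0, 0.8, 1.75], [0.02, 0.37, 1.97, -0.0, 0.8, 2.05], [0.05, 0.39, 1.94, -0.0, 0.81, 2.39]]
-1 [[-0.01, 0.36, 1.99, -0.0, 0.8, -1.39], [0.02, 0.37, 1.97, -0.0, 0.8, -1.09], [0.05, 0.39, 1.94, -0.0, 0.81, -0.75]]
False
[0.45698087 0.04259694 0.07847164]
0.02025900613783547 [-1.19762267  2.14511755  0.8141152 ] 4.8417
0.02005730819285176 [-4.29399741  3.37018194  3.58553324] 6.5917 [0.46880273 0.06726824 0.07792607]
8.6333
9.8417
```

Run:
```python
from h import *
t=load('top1');im=t['pixels'];hsv=cv2.cvtColor(im,cv2.COLOR_RGB2HSV)
m=cv2.inRange(hsv,(95,100,40),(130,255,255)); v,u=np.nonzero(m)
X=plane(t,np.c_[u,v],.064)[:,:2]-HUB; r=np.hypot(*X.T);a=np.arctan2(X[:,1],X[:,0])
k=(r>.05)&(r<.064);ph=np.angle(np.exp(5j*a[k]).mean())/5
print(k.sum(),ph,'crank mod 1.2566:',(ph-(np.pi+YAW)+.6283)%1.2566-.6283, 'target +-0.628')
a=cv2.resize(im[140:270,170:350,::-1],None,fx=4,fy=4,interpolation=2);cv2.imwrite('pics/za1.png',a)
b=load('side1')['pixels'][170:260,200:340,::-1];cv2.imwrite('pics/zb1.png',cv2.resize(b,None,fx=5,fy=5,interpolation=2))
```

```text
244 -0.08924715093730917 crank mod 1.2566: -0.6063398045271026 target +-0.628
```

View pics/za1.png

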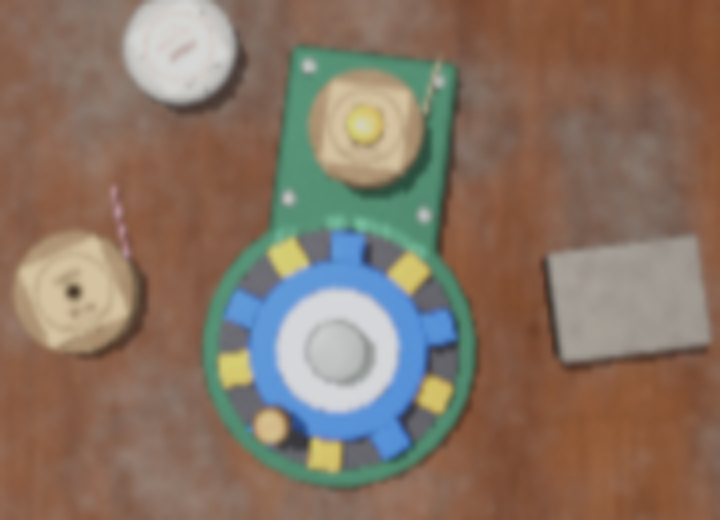

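View pics/zb1.png

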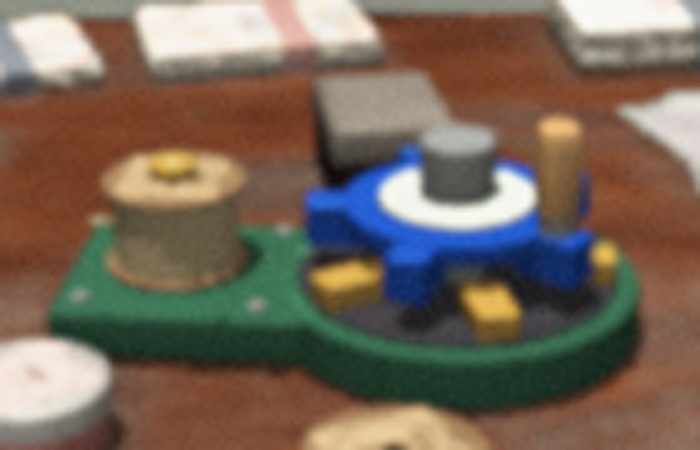

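View pics/wrist1.png

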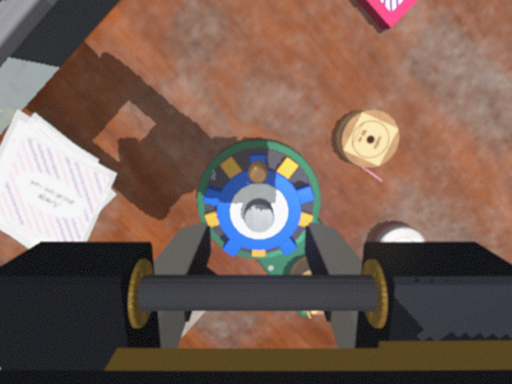

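The gear teeth now stand over the gaps, with brass visible between them in all three views. The handle is at crop (271,426) and the neighbours haven't moved. I'll check the gear phase against the brass teeth directly, then press on the hub.

```bash
cat > press.py <<'E'
from h import *
from rig import *
t=load('top1');hsv=cv2.cvtColor(t['pixels'],cv2.COLOR_RGB2HSV)
m=cv2.inRange(hsv,(20,110,100),(35,255,255)); v,u=np.nonzero(m)
X=plane(t,np.c_[u,v],.042)[:,:2]-HUB; r=np.hypot(*X.T);a=np.arctan2(X[:,1],X[:,0])
k=(r>.045)&(r<.07);ph=np.angle(np.exp(5j*a[k]).mean())/5
d=(-.0892-ph)%1.2566; print('brass phase',k.sum(),ph,'gear-brass',d,'(want .628)')
if abs(d-.628)>.07: raise SystemExit
gripper_to(0,20)
# jaws perpendicular to the handle direction
y=np.pi+YAW-.628-np.pi/2
reach(np.r_[HUB,.16],down(y))
movel(np.r_[HUB,.105],vel=.15)
print('touch',movel(np.r_[HUB,.086],vel=.03,contact_N=2.5)); s=observe();print(s['eef_pos'],s['ft_force'])
print('press',movel(np.r_[HUB,.076],vel=.02,contact_N=30)); s=observe();print(s['eef_pos'],s['ft_force'],s['time'])
E
python3 press.py
```

```text
brass phase 221 0.5073080476244965 gear-brass 0.6600919523755033 (want .628)
touch False
[0.50677945 0.03287839 0.08606003] [-0.79428692  0.10755973 -0.19288078]
press False
[0.50671963 0.03291409 0.07597475] [ 0.46868343 -0.52672942 -0.29096521] 14.025
```

There was no force all the way down to 0.076, which I didn't expect. I'll look before going further.

Run:
```python
from h import *
from rig import observe
s=observe();print(s['opening'],s['eef_pos'],s['ft_force'])
c=snap('side','side2');cv2.imwrite('pics/zb2.png',cv2.resize(c['pixels'][150:260,200:340,::-1],None,fx=5,fy=5,interpolation=2))
snap('wrist','wrist2')
```

```text
0.00024166573081734104 [0.50671963 0.03291409 0.07597475] [ 0.46868343 -0.52672942 -0.29096521]
```

View pics/zb2.png

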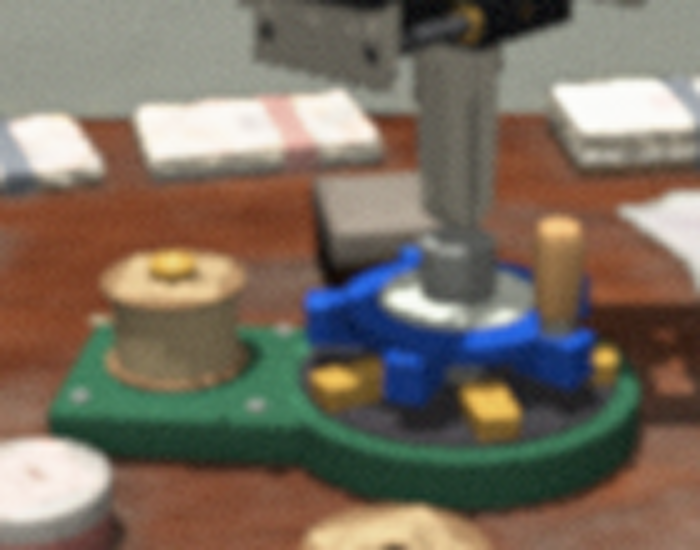

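View pics/wrist2.png

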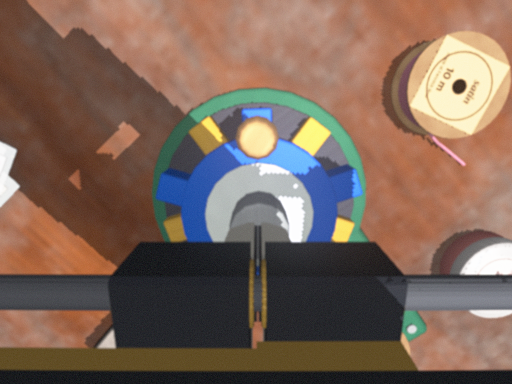

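```bash
python3 - <<'E'
from h import *
c=load('side2');t=load('top1')
for z in (.076,.082,.088,.094): print(z,proj(c,[.5067,.0329,z]),(proj(c,[.5067,.0329,z])-[200,150])*5+2)
for z in (.076,.094): print(plane(c,[(292,195.6)],z))
from rig import observe
print(observe()['joints'].round(3), observe()['joint_efforts'].round(2))
E
python3 - <<'E'
import cv2
im=cv2.imread('pics/side2.png');cv2.imwrite('pics/zb3.png',cv2.resize(im[170:225,265:330],None,fx=11,fy=10,interpolation=2))
im=cv2.imread('pics/wrist2.png');cv2.imwrite('pics/w3.png',cv2.resize(im[150:270,180:340],None,fx=5,fy=5,interpolation=2))
E
```

```text
0.076 [[291.11178835 204.01942337]] [[457.55894177 272.09711685]]
0.082 [[291.13309034 201.45274037]] [[457.66545168 259.26370184]]
0.088 [[291.15449001 198.8734626 ]] [[457.77245004 246.36731299]]
0.094 [[291.17598803 196.28149849]] [[457.87994014 233.40749247]]
[[ 0.50166426 -0.01788736  0.076     ]]
[[0.50468378 0.02887352 0.094     ]]
[-0.027  0.438  1.863  0.     0.84  -0.858] [-0.000e+00 -4.841e+01 -2.233e+01  3.000e-02  7.000e-02 -0.000e+00]
```

View pics/zb3.png

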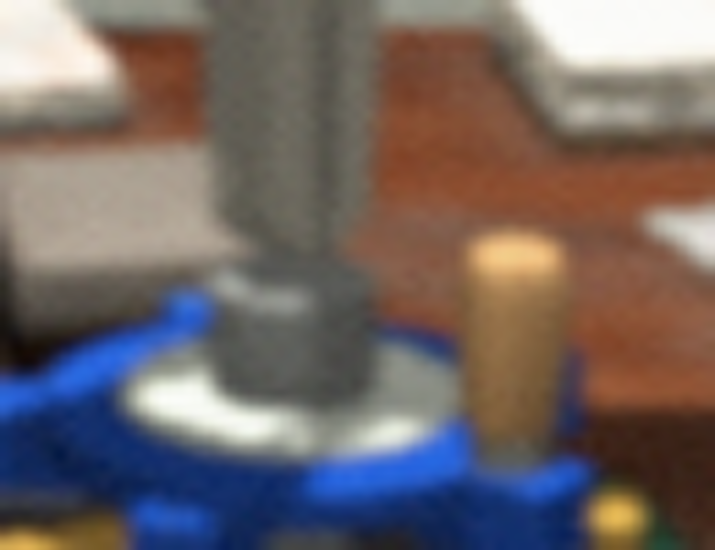

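View pics/w3.png

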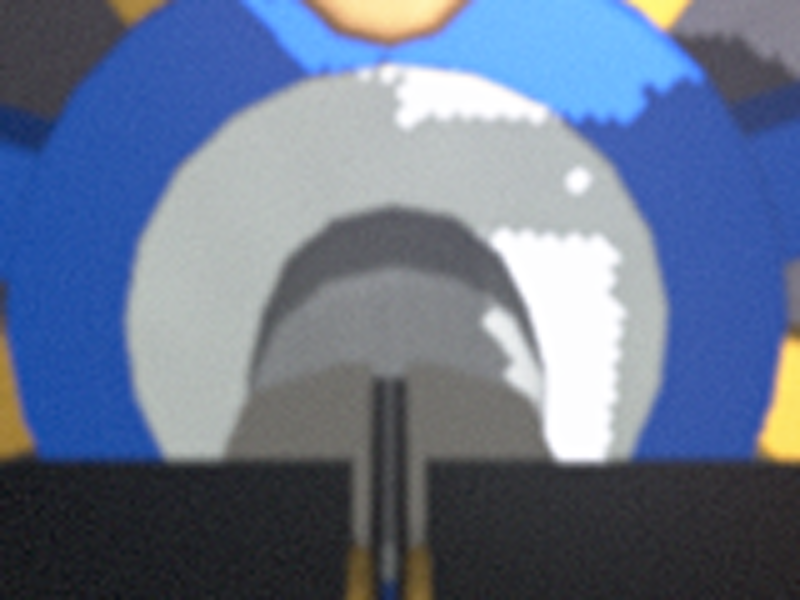

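In the side view the fingertip is at about (292,195.6), which is hub-top height over the hub centre. The hub hasn't moved, so the physical tips seem to end roughly 18 mm short of the stated TCP. I'll keep going down gently until there's contact.

Run:
```python
from h import *
from rig import *
print('touch',movel(np.r_[HUB,.066],vel=.02,contact_N=3)); s=observe();print(s['eef_pos'],s['ft_force'],s['time'],s['opening'])
c=snap('side','side3');cv2.imwrite('pics/zb4.png',cv2.resize(c['pixels'][150:260,200:340,::-1],None,fx=5,fy=5,interpolation=2))
```

```text
touch True
[0.5066059  0.03290035 0.06903402] [ 0.33779149 -0.4164462  -0.31794485] 14.5167 0.00036640039391256713
```

View pics/zb4.png

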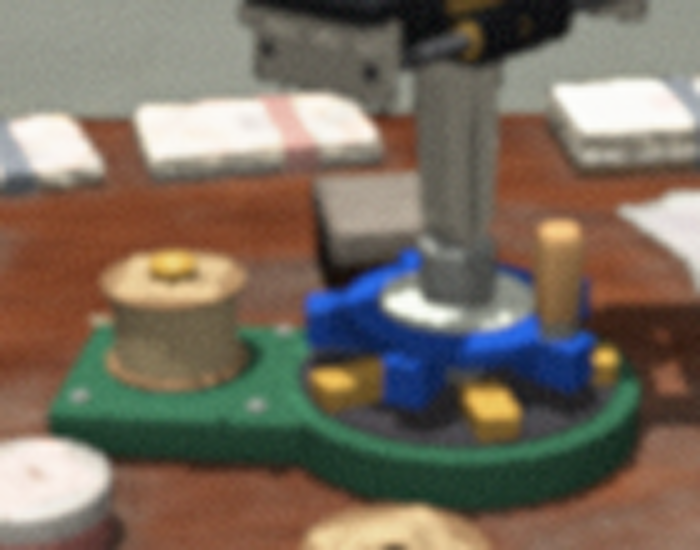

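Contact. The handle top has dropped slightly in the side view, from crop row about 228 to about 230. I'll press on with a force limit.

Run:
```python
from h import *
from rig import *
z=.067
while z>.046:
    h=movel(np.r_[HUB,z],vel=.02,contact_N=25); s=observe();print(z,h,s['eef_pos'][2].round(4),s['ft_force'].round(1),s['time'])
    if h or s['ft_force'][2]>30: break
    z-=.003
c=snap('side','side4');cv2.imwrite('pics/zb5.png',cv2.resize(c['pixels'][150:260,200:340,::-1],None,fx=5,fy=5,interpolation=2))
```

```text
0.067 False 0.0668 [ 0.6  0.  -0.3] 14.8333
0.064 False 0.0638 [ 0.6 -0.1  0.3] 15.1333
0.061 False 0.0608 [-0.8  0.4  0.5] 15.4333
0.057999999999999996 False 0.0579 [ 0.6 -0.1  0.7] 15.7333
0.05499999999999999 True 0.0576 [-6.5  0.1 15.5] 15.9417
```

View pics/zb5.png

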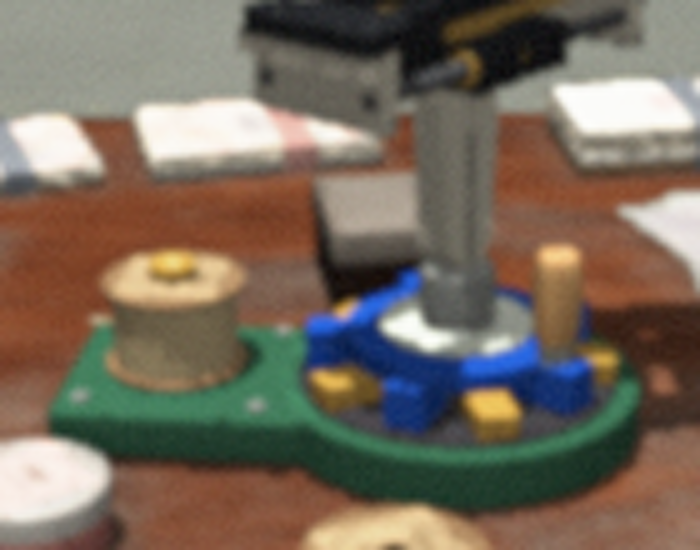

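It stopped hard at TCP z 0.0576, about 12 mm below first contact, and the teeth sit between the brass. I'll lift off and check with the arm clear.

Run:
```python
from h import *
from rig import *
movel(np.r_[HUB,.2],vel=.2); reach(np.array([.3,.3,.25]),down(0.3))
t=snap('top','top5');c=snap('side','side5');s=observe();print(s['time'],s['ft_force'].round(1),s['eef_pos'].round(3))
a=cv2.resize(t['pixels'][140:270,170:350,::-1],None,fx=4,fy=4,interpolation=2)
b=cv2.resize(c['pixels'][170:260,200:340,::-1],None,fx=5,fy=5,interpolation=2)
cv2.imwrite('pics/za5.png',a);cv2.imwrite('pics/zb6.png',b)
# vertical image shift of blue & white parts vs side1
for n in ('side1','side5'):
    hsv=cv2.cvtColor(load(n)['pixels'],cv2.COLOR_RGB2HSV)
    m=cv2.inRange(hsv,(105,150,40),(130,255,255));v,u=np.nonzero(m);print(n,len(v),v.mean(),u.mean())
p1=proj(c,[.5067,.0329,.064]);p2=proj(c,[.5067,.0329,.0515]);print('expected shift',p2-p1)
print('diff bystanders', [int(np.abs(load('top1')['pixels'][y:y2,x:x2].astype(int)-t['pixels'][y:y2,x:x2]).mean()) for x,x2,y,y2 in ((170,207,195,232),(198,232,135,170),(305,350,197,233))])
```

```text
18.25 [ 0.3 -0.3 -0.2] [0.301 0.3   0.25 ]
side1 621 217.51046698872787 286.67954911433173
side5 582 222.7147766323024 287.5171821305842
expected shift [[-0.04366939  5.25585916]]
diff bystanders [0, 0, 0]
```

View pics/za5.png

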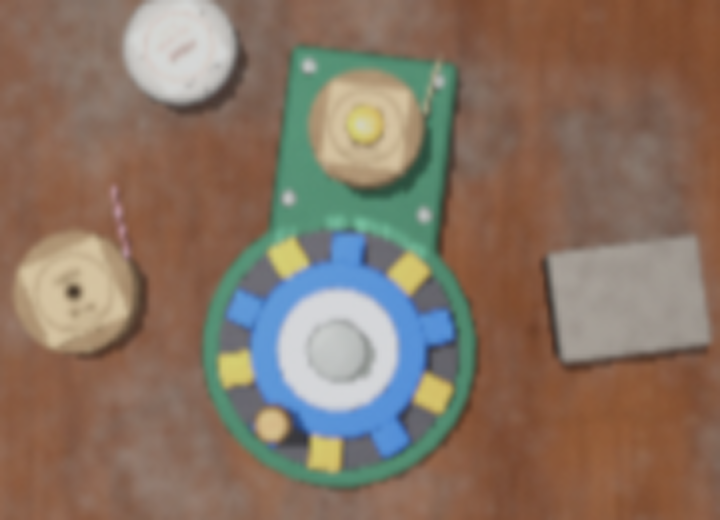

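View pics/zb6.png

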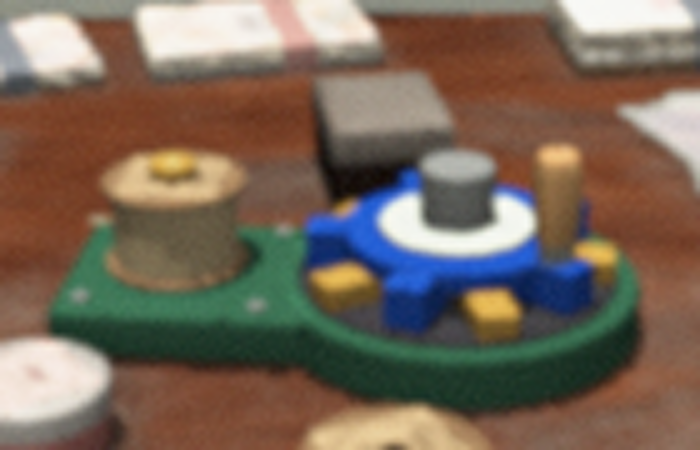

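The gear has dropped 5.2 px, against 5.26 px expected for full travel. The hub top moved from crop row 138 to 164, the teeth are meshed, and nothing else moved. I'll hand in now.

```bash
python3 -c "
from rig import close_job; print(close_job())"
```

```text
the job is handed in; nothing more can be done
None
```

The blue crank gear is down on its shaft with its teeth between the brass drive teeth, and the job is handed in. No verdict was reported.

**What I did:** I gripped the wooden handle and swung the gear from about -0.08 to about -0.61 rad (target -0.628). Then I pressed the hub down with shut fingers until it stopped hard, and moved the arm clear. It took about 18 s.

**Last checks:**
- **Depth:** in the side view the gear dropped 5.2 px, against 5.26 px expected for the full 12.5 mm.
- **Meshing:** both the top and side views show the teeth between the brass teeth.
- **Bystanders:** the pink ribbon, grey box and candle look the same in the top view before and after pressing.
- **Robot:** it touches nothing, and the wrist force is about zero.

**What disagreed:**
- **Fingertip position:** the shut fingertips met the hub with the reported TCP about 24 mm below the hub's top. My first press, down to 0.076 m, therefore touched nothing. I looked, then carried on down with a force limit.
- **Force readings:** those read just after each step stayed under 1 N during the push, below the roughly 5 N stated, and rose to 15.5 N only at the stop. I judged depth from the pictures and the hard stop instead.
- **Gear angle:** measured against the brass teeth it was 0.66 rad, and against the winder's axis 0.61. Both are within the 0.10 rad tolerance of 0.628.

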